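Swap the backup drive in a desktop dock

TASK

Swap the backup drive: take the spare drive from the storage stand, slide it upright into the empty near bay of the dock and push it fully home, then let go. Then work the old drive out of the far bay by rocking it from side to side along its width, tilting it back and forth as you ease it up: it sits so tightly that a straight pull only lifts the light dock off the desk or tips it, which must not happen. Finish with the old drive still in the gripper, held still and upright just clear above its bay (a few centimetres at most) for me to take, and leave the other things on the desk alone.

Things in the scene. Friction and masses are not known exactly. Their poses are not given: they have to be found in the camera images.
- dock: two-bay drive dock: light (0.4 kg) grey box, dark front strip, loose on rubber feet, 136 (x) x 124 (y) x 60 mm high. Origin: centre of its underside; x from the near to the far bay, y along the slots, z up; within 0.35 rad of world axes. Each bay: slot open at the top, 12.5 mm wide (x), 80 mm long (y), chamfered 1.5 mm, centred at dock x = -35 mm (near) or +35 mm (far)
- near_mouth (a point): centre of the near bay's mouth, 60 mm above the desk, axes as the dock's; empty at the start. Fully home, a drive stands on a seat 30 mm below the mouth. The seat is 20 mm long (y); beyond it the slot is 10 mm deeper, so a drive can rock 0.15 rad each way along its width (about dock x). Pushing a drive home past the sprung contact bars takes about 10 N
- far_mouth (a point): same point of the far bay, which holds the old drive. In each bay two contact bars, 20 mm long (y), 8.5 mm above the seat, press on the drive's faces with 6 N each. A straight pull needs about 8 N, more than the dock weighs. While the drive is swung about the bars, the hand turning with it, it eases up almost freely, up to 2 mm a swing of 0.25 rad; 9 mm up it is free
- spare_drive_center (a point): spare drive: flat metal 2.5-inch drive, 9.5 mm thick (x), 70 wide (y), 100 tall (z), 0.11 kg, blank white label low on one face, lowest 5 mm tapered to 8.3 mm. Starts upright in the stand. Point: its centre, 50 mm above its lower edge; x normal to its faces, z up. Grip it across its faces some 75 mm above the lower edge, so the fingers stay above the dock
- old_drive_center (a point): old drive, same make and size as the spare; starts fully home in the dock's far bay. Point: its centre, 50 mm above its lower edge; axes as the dock's at the start. Grip it as the spare one
- stand_top (a point): black storage stand, fixed to the desk, 84 (x) x 96 (y) x 34 mm high, two slots 11.5 mm wide (x), 74 mm long (y), 26 mm deep, 20 mm either side of its centre. Point: centre of its top. The spare drive stands in the slot at stand x = -20 mm, lower edge 8 mm above the desk; the other slot is empty
- mouse: computer mouse, 109x60x38 mm, origin at the centre of its underside; leave it alone
- usb_stick: small memory stick, 52x18x8 mm, lying between dock and notebook, origin at the centre of its underside; leave it alone
- marker: marker pen, 135 mm long, 17 mm thick, lying in front of the dock, origin at the centre of its underside; leave it alone
- battery_aa: AA battery standing on end, 15 mm across, 50 mm high, origin at the centre of its underside; leave it standing
Things that resemble listed ones, but are neither listed nor needed, are in the scene too. What is shaped like the part that bears old_drive_center but purple is not meant. What is shaped like the part that bears spare_drive_center but blue is not meant.

How it is judged:
By the outcome, as a careful person would: the job done as asked, in the order asked, and still so for the second after the job is handed in, while the arm keeps its last pose, push and grip.
It also fails if it takes over 64 s, if anything falls off the work surface, if the arm or the gripper's body presses on something with over 40 N, if the wrist force passes 120 N, or if a joint passes its speed limit or range.

ROBOT

A 6-joint arm with a two-finger parallel gripper is mounted at the origin on a cart in front of the work surface, level with it; the furniture and walls round the work are solid. World frame = base frame: x ahead of the robot, y to its left, z up, the work surface at z = 0. Lengths are in m, angles in rad, forces in N, time in s.
With the tool pointing down it reaches from about 0.375 to 0.9 m from the base axis. Payload 3.1 kg.
Tool frame: the origin (TCP) lies between the finger pads; the fingertips stand 8 mm ahead of it and the grasp point (between the pads) lies 11 mm behind it; z points along the fingers, y is the line along which they close (so a half turn about z gives the same grasp; the last joint's range is limited). The gripper opens to 87 mm and grips with 3 to 60 N. Pads are 19 mm wide; open, the fingers measure 117 mm over their backs; the gripper's body (75 mm by 190 mm) begins 51 mm behind the grasp point.
Start: joints at [1.077, 0.527, 1.433, -0, 1.181, -0.178], TCP at [0.193, 0.594, 0.231] pointing down, gripper open.
Joint ranges: [-3.08, 3.08], [-0.75, 2.2], [0.22, 2.44], [-1.43, 4.57], [0, 2.65], [-2.85, 2.85]. Speed limits (rad/s): [2.79, 2.79, 3.14, 3.14, 3.14, 3.14].

INTERFACE

Orientations are given as a unit quaternion [x, y, z, w].
In Python, from rig import robot, vision, job gives the robot as it stands.
- The arm moves only by the shell command python3 -m handwheel 'ROWS' [OPENING] [FORCE]. ROWS is JSON, a list of rows, each a list of 4 numbers: the shift along the tool's x, y, z as a fraction of full scale, then the turn about the tool's z as a fraction of full scale. A call has 1 to 20 rows; each row is the pose to reach, as a shift and turn from the pose commanded when the call began, along the tool's axes at that moment, turning the shorter way round; what a row does not reach only later rows make up. Full scale, the value 1, is 300 mm for a shift and 2 pi rad for a turn. A row lasts 1/12 s, in which the tool goes at most 41.7 mm and 7.16 degrees, less where a joint would pass 70% of its speed; a pose out of reach is approached as far as the arm can. A call with a number of a shift or a turn outside -1 to 1 is refused whole. A call with a gripper value outside its range is refused whole. OPENING is the opening in per cent of the stroke, from 0 (shut) to 100 (fully open), set as the call begins (- or left out, the last holds). The fingers move at their own pace and stop on an object; FORCE is the grip in N (left out, the last holds). Time passes only in rows, so rows that repeat a pose let the fingers close. It gives the time, the measured TCP pose, the force, the opening and the grip force at its end, in the units of the state.
- robot.get_obs(): the state, without advancing time (a new reading comes with each control period).
- vision.camera(name): name is "scene" or "top"; returns a dict with "frame" (480x640x3 uint8, red, green, blue), "K" (3x3 intrinsics, pixels), "k1" (the pictures are not rectified: a ray, as slopes to the right and down, at radius r is drawn at 1 + k1 r^2 times it, then the intrinsics apply), "cam_to_world" (4x4, takes a point from camera to world coordinates). Camera axes: x right, y down, z forward; pixel columns grow to the right and rows downward; lengths in m; the calibration is good to about 2 mm. A picture is of the moment at which its call begins. There is no depth.
- job.hand_in(): hands the job in; it is judged then, once.
Trained networks look in the newest picture that a camera, given by its name, has taken for a name from the list of things; names that differ only in an ending like _2 or _b are one class to them, and where a whole thing is asked for, a point or a joint stands for the part that bears it (a point fixed in the world has none). Each returns a list of dicts, best first, with "conf" (0 to 1); they miss things now and then, are a little off and sometimes report something else, mostly with a low value. They report only what shows in the picture. A call takes as long as a camera call. They do not tell look-alikes from the thing itself.
- vision.look_for(camera, label): "point" ([row, column] in pixels, amid what is visible of it).
- vision.outline_of(camera, label): "mask" (480x640 bool, what is visible of it) and "point" ([row, column] in pixels, amid what is visible of it).
The state is a dict: "time": time; "q": joint angles; "joint_velocities": joint speeds; "joint_torque": joint torques, N m; "position": TCP position; "tool_rot": TCP orientation; "ft_force": force on the tool from outside, world axes, zero at the start; "moment": the same for the moment, N m; "grip_width": finger opening in m; "grip_force": force on a finger pad.
Only numpy, scipy, OpenCV 4.12 (cv2) and the standard library are available. Lean on these libraries where they do the work, as an engineer would, in place of code of your own. Each camera call takes 0.05 s, during which the arm holds its last target. There are 200 camera calls.

## Working session

There is one attempt and no reset: what is moved stays moved. The work goes in short steps, Python scripts to look and compute and a shell command to move; the robot and the scene stay as the last step left them, time stands still between calls to the robot, and variables do not carry over. Pictures are saved under pics/ and viewed, at most 10 in all, crops included, and the job is handed in when it is done.

```bash
mkdir -p pics; ls
cat > h.py <<'E'
import numpy as np, cv2
from rig import robot, vision, job
def proj(c,P):
    T=np.linalg.inv(np.array(c["cam_to_world"])); p=np.atleast_2d(P)@T[:3,:3].T+T[:3,3]
    s=p[:,:2]/p[:,2:]; s=s*(1+c["k1"]*(s**2).sum(1,keepdims=True)); K=np.array(c["K"])
    return s@K[:2,:2].T+K[:2,2]   # col,row
def ray(c,rc):
    K=np.array(c["K"]); d=np.array([(rc[1]-K[0,2])/K[0,0],(rc[0]-K[1,2])/K[1,1]]); s=d.copy()
    for _ in range(20): s=d/(1+c["k1"]*(s@s))
    T=np.array(c["cam_to_world"]); return T[:3,3],T[:3,:3]@np.array([s[0],s[1],1])
def atz(c,rc,z):
    o,d=ray(c,rc); return o+d*(z-o[2])/d[2]
E
python3 - <<'E'
from h import *
for n in("scene","top"):
    c=vision.camera(n); cv2.imwrite(f"pics/{n}0.png",c["frame"][:,:,::-1])
    print(n,np.round(c["cam_to_world"],3).tolist(),c["k1"],np.round(c["K"],1).tolist())
    for l,z in[("dock",.06),("spare_drive_center",.108),("old_drive_center",.13),("stand_top",.034),("mouse",.03),("usb_stick",.008),("marker",.017),("battery_aa",.05)]:
        for r in vision.look_for(n,l)[:3]: print(l,np.round(r["conf"],2),np.round(r["point"]),np.round(atz(c,r["point"],z),3))
print(robot.get_obs())
E
```

```text
pics
scene [[-0.726, -0.321, 0.608, -0.051], [-0.687, 0.347, -0.638, 0.539], [-0.005, -0.881, -0.473, 0.497], [0.0, 0.0, 0.0, 1.0]] 0.012274897567514322 [[478.2, 0.0, 315.9], [0.0, 478.2, 239.7], [0.0, 0.0, 1.0]]
dock 0.86 [237. 311.] [ 0.524 -0.051  0.06 ]
spare_drive_center 0.88 [276. 318.] [0.366 0.097 0.108]
spare_drive_center 0.78 [281. 245.] [0.435 0.18  0.108]
old_drive_center 0.91 [203. 350.] [ 0.474 -0.108  0.13 ]
old_drive_center 0.65 [202. 293.] [ 0.557 -0.038  0.13 ]
old_drive_center 0.45 [199. 367.] [ 0.461 -0.143  0.13 ]
stand_top 0.97 [310. 238.] [0.472 0.173 0.034]
mouse 0.76 [376. 219.] [0.377 0.28  0.03 ]
mouse 0.53 [266. 389.] [ 0.376 -0.107  0.03 ]
mouse 0.32 [235. 312.] [ 0.569 -0.103  0.03 ]
usb_stick 0.4 [264. 268.] [0.576 0.017 0.008]
marker 0.71 [271. 387.] [ 0.38  -0.109  0.017]
battery_aa 0.59 [197. 368.] [ 0.581 -0.305  0.05 ]
top [[-0.004, -0.992, 0.128, 0.363], [-1.0, 0.007, 0.027, -0.054], [-0.028, -0.128, -0.991, 1.16], [0.0, 0.0, 0.0, 1.0]] -0.1479258352914078 [[541.0, 0.0, 316.2], [0.0, 541.0, 238.4], [0.0, 0.0, 1.0]]
dock 0.95 [208. 354.] [ 0.568 -0
[... 645 characters left out ...]
 1.07749417e+00,  5.27453850e-01,  1.43271493e+00, -2.01884998e-05,
        1.18141769e+00, -1.78510020e-01]), 'joint_velocities': array([-1.19136137e-03,  6.09718017e-04,  1.68822444e-04,  7.26671171e-05,
        8.55268308e-04,  5.74696104e-04]), 'joint_torque': array([-3.78224458e-04, -4.39998972e+01, -1.76988423e+01,  6.33037020e-02,
        5.03977120e-02, -2.58555485e-05]), 'position': array([0.19347827, 0.59426215, 0.23057202]), 'tool_rot': array([ 1.56743213e-01,  9.87639390e-01, -1.61866008e-07,  9.83495871e-06]), 'ft_force': array([ 0.31108783, -0.17261223,  0.94385159]), 'moment': array([-0.04188807, -0.01193374,  0.04738044]), 'grip_force': 0.0, 'grip_width': 0.08695883527740185}
```

View pics/scene0.png

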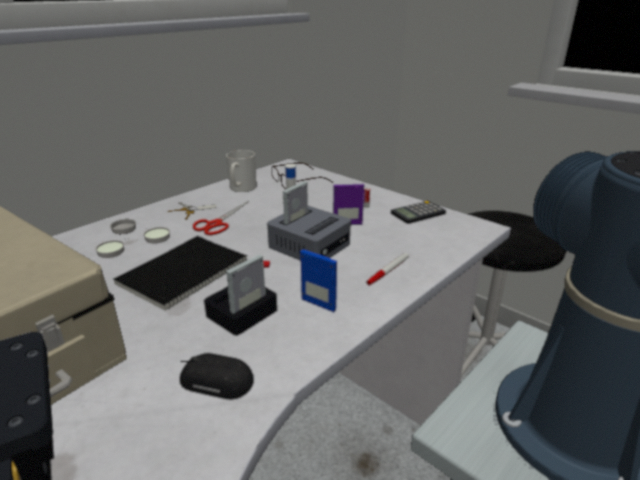

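View pics/top0.png

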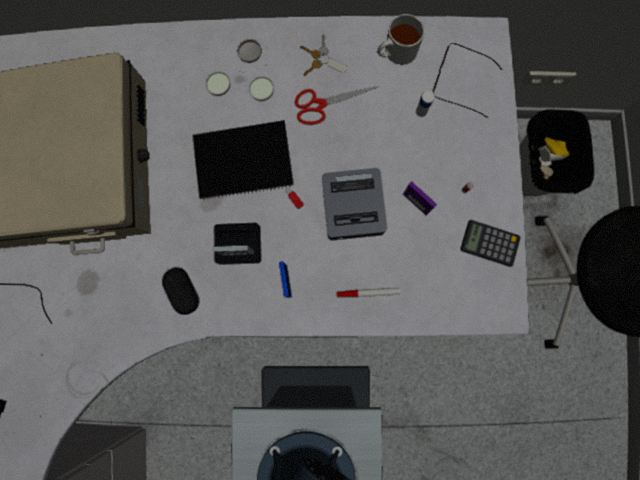

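Scene view: the spare stands in the black stand at (247,287), and the old drive is in the dock at (295,203). The blue box at (318,280) and purple box at (348,203) are the decoys. In the top view, the dock is at (354,208) with the near slot at (357,218), the stand is at (237,243), and the slots run along world y. Next I'll fit the poses from the masks in both cameras.

```bash
cat > fit.py <<'E'
from h import *
from scipy.optimize import minimize
def box(p,cx,cy,z0,sx,sy,h):
    x,y,a=p; P=np.array([[cx+i*sx/2,cy+j*sy/2,z] for i in(-1,1) for j in(-1,1) for z in(z0,z0+h)])
    R=np.array([[np.cos(a),-np.sin(a)],[np.sin(a),np.cos(a)]]); P[:,:2]=P[:,:2]@R.T+[x,y]; return P
def sil(c,boxes,S=4):
    m=np.zeros((480*S,640*S),np.uint8)
    for b in boxes:
        uv=(proj(c,b)+.5)*S*16-8
        cv2.fillConvexPoly(m,cv2.convexHull(np.round(uv).astype(np.int32)),255,cv2.LINE_8,4)
    return cv2.resize(m,(640,480),interpolation=cv2.INTER_AREA)/255.
def get(c,n,label,near,tol=25):
    r=[q for q in vision.outline_of(n,label) if np.hypot(*(np.array(q["point"])-near))<tol]
    return r[0]["mask"] if r else np.zeros((480,640),bool)
def fit(views,boxf,p0):
    def cost(p):
        s=0
        for c,m in views:
            q=sil(c,boxf(p)); s+=np.abs(q-m).sum()/m.sum()
        return s
    best=None
    for d in((.012,.012,.15),(.006,-.006,-.08)):
        p=np.array(p0 if best is None else best.x); sm=np.vstack([p]+[p+np.eye(3)[i]*d[i] for i in range(3)])
        best=minimize(cost,p,method="Nelder-Mead",options=dict(initial_simplex=sm,xatol=1e-4,fatol=1e-4))
    return best
E
python3 - <<'E'
from fit import *
C={n:vision.camera(n) for n in("scene","top")}
Sd={"scene":(237,311),"top":(208,354)};So={"scene":(202,293),"top":(182,354)}
Ss={"scene":(310,238),"top":(240,238)};Sp={"scene":(281,245),"top":(252,235)}
M={}
for n in C:
    M[n,"dock"]=get(C[n],n,"dock",Sd[n]); M[n,"old"]=get(C[n],n,"old_drive_center",So[n],12)
    M[n,"stand"]=get(C[n],n,"stand_top",Ss[n]); M[n,"sp"]=get(C[n],n,"spare_drive_center",Sp[n],12)
print({k:int(v.sum()) for k,v in M.items()})
dk=lambda p:[box(p,0,0,0,.136,.124,.06),box(p,.035,0,.03,.0095,.07,.1)]
st=lambda p:[box(p,0,0,0,.084,.096,.034),box(p,-.02,0,.008,.0095,.07,.1)]
for nm,f,a,b,p0 in(("dock",dk,"dock","old",(.57,-.1,0)),("stand",st,"stand","sp",(.5,.145,0))):
    V=[(C[n],(M[n,a]|M[n,b]).astype(float)) for n in C]
    for v,t in((V,"both"),(V[:1],"scene"),(V[1:],"top")):
        r=fit(v,f,p0); print(nm,t,np.round(r.x,4),round(r.fun,3))
        if t=="both":
            for n in C:
                im=cv2.resize(C[n]["frame"][:,:,::-1],None,fx=3,fy=3,interpolation=cv2.INTER_CUBIC) if nm=="dock" else cv2.imread(f"/tmp/{n}.png")
                for bx in f(r.x):
                    uv=(proj(C[n],bx)+.5)*3
                    for i in range(8):
                        for j in(1,2,4):
                            if i^j>i: cv2.line(im,tuple(int(q) for q in uv[i]),tuple(int(q) for q in uv[i^j]),(0,255,0),1)
                cv2.imwrite(f"/tmp/{n}.png",im)
s=cv2.imread("/tmp/scene.png")[520:1020,580:1100]; t=cv2.imread("/tmp/top.png")[480:820,600:1200]
o=np.zeros((600,800,3),np.uint8); s=cv2.resize(s,(400,385)); t=cv2.resize(t,(400,227)); 
o=np.zeros((400,800,3),np.uint8); o[:385,:400]=s; o[:227,400:]=t
cv2.imwrite("pics/fit.png",cv2.resize(o,None,fx=1,fy=1))
E
```

```text
{('scene', 'dock'): 0, ('scene', 'old'): 862, ('scene', 'stand'): 1936, ('scene', 'sp'): 1500, ('top', 'dock'): 3673, ('top', 'old'): 450, ('top', 'stand'): 1551, ('top', 'sp'): 332}
dock both [ 0.5834 -0.1048  0.1255] 4.275
dock scene [ 0.7203 -0.2422  0.8153] 1.971
dock top [ 0.5829 -0.1013  0.1026] 0.036
stand both [0.5012 0.1471 0.0267] 0.129
stand scene [0.5005 0.1465 0.0589] 0.081
stand top [0.5014 0.1474 0.0204] 0.041
```

View pics/fit.png

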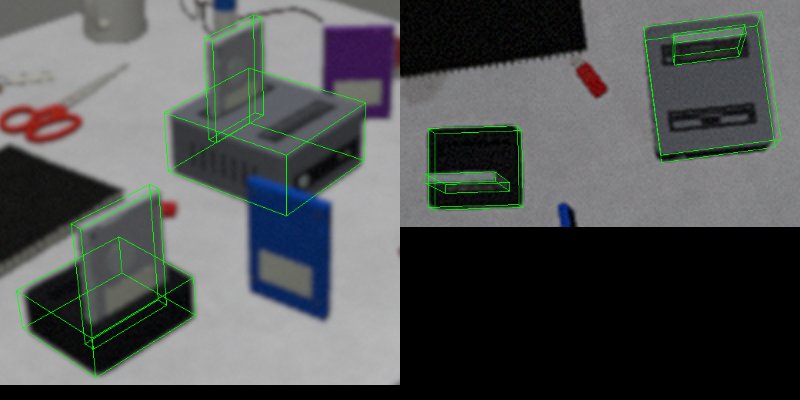

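The overlay matches well: the stand fits both views, and the dock fit comes from the top view because the scene mask was missed. I'll retry the scene mask for the dock and start moving toward the spare.

```bash
cat >> h.py <<'E'
from scipy.spatial.transform import Rotation as Ro
def rows(x,y,z,yaw):
    "fractions to bring TCP to x,y,z with tool y along angle yaw"
    o=robot.get_obs(); R=Ro.from_quat(o["tool_rot"]).as_matrix(); d=R.T@(np.array([x,y,z])-o["position"])
    a=np.arctan2(R[1,1],R[0,1]); w=(yaw-a+np.pi/2)%np.pi-np.pi/2
    print("rows",np.round(d/.3,4),round(-w/2/np.pi,4),"pos",np.round(o["position"],4),"yaw",round(a,3),"F",np.round(o["ft_force"],1),"t",o["time"],"tilt",np.round(R[:,2],3))
E
python3 -m handwheel '[[-0.1,-0.08,0,0.02],[-0.2,-0.16,0,0.04],[-0.3,-0.24,0,0.06],[-0.4,-0.32,0,0.08],[-0.5,-0.4,0,0.1],[-0.6,-0.48,0,0.12],[-0.687,-0.56,0,0.14],[-0.687,-0.56,0,0.16],[-0.687,-0.56,0,0.18],[-0.687,-0.56,0,0.196],[-0.687,-0.56,0,0.196]]' 100
python3 - <<'E'
from fit import *
rows(.4814,.147,.2,.025)
C={n:vision.camera(n) for n in("scene","top")}
b=[(round(float(q["conf"]),2),np.round(q["point"]),int(q["mask"].sum())) for q in vision.outline_of("scene","dock")]; print(b)
m={}
for n,d,o in(("scene",(237,311),(202,293)),("top",(208,354),(182,354))):
    m[n]=get(C[n],n,"dock",d)|get(C[n],n,"old_drive_center",o,12); print(n,m[n].sum())
dk=lambda p:[box(p,0,0,0,.136,.124,.06),box(p,.035,0,.03,.0095,.07,.1)]
V=[(C[n],m[n].astype(float)) for n in m]
for v in(V,V[:1],V[1:]): r=fit(v,dk,(.58,-.101,.1)); print(np.round(r.x,4),round(r.fun,3))
E
```

```text
time: 2.32
position: [0.3379, 0.3704, 0.2308]
tool_rot: [0.699, 0.715, 0.0, 0.0]
ft_force: [-0.3, 0.8, 0.2]
grip_width: 0.0866
grip_force: 0.0
rows [-0.755   0.4621  0.1025] -0.0005 pos [0.3379 0.3704 0.2308] yaw 0.022 F [-0.3  0.8  0.2] t 2.3167 tilt [ 0.  0. -1.]
[(0.88, array([237., 311.]), 3078)]
scene 3926
top 4042
[ 0.5821 -0.1022  0.0949] 0.186
[ 0.5825 -0.1053  0.1453] 0.148
[ 0.5821 -0.1016  0.0965] 0.028
```

```bash
python3 -m handwheel '[[-0.12,0.07,0.02,0],[-0.24,0.14,0.04,0],[-0.36,0.21,0.06,0],[-0.48,0.29,0.08,0],[-0.6,0.37,0.1,0],[-0.72,0.44,0.1,0],[-0.755,0.462,0.1025,0],[-0.755,0.462,0.1025,0],[-0.755,0.462,0.1025,0]]' 50
python3 - <<'E'
from fit import *
rows(.4814,.147,.072,.025)
E
```

```text
time: 3.42
position: [0.4818, 0.147, 0.1996]
tool_rot: [0.699, 0.715, -0.0, -0.0]
ft_force: [-0.3, 0.7, 0.4]
grip_width: 0.0446
grip_force: 0.0
rows [-2.000e-04 -1.200e-03  4.253e-01] -0.0004 pos [0.4818 0.147  0.1996] yaw 0.022 F [-0.3  0.7  0.4] t 3.4167 tilt [-0.001  0.    -1.   ]
```

```bash
python3 -m handwheel '[[0,0,0.08,0],[0,0,0.16,0],[0,0,0.24,0],[0,0,0.32,0],[0,0,0.38,0],[0,0,0.425,0],[0,0,0.425,0],[0,0,0.425,0]]'
python3 -m handwheel '[[0,0,0,0],[0,0,0,0],[0,0,0,0],[0,0,0,0],[0,0,0,0],[0,0,0,0],[0,0,0,0]]' 0 8
```

```text
time: 4.08
position: [0.4802, 0.149, 0.072]
tool_rot: [0.698, 0.717, -0.001, -0.001]
ft_force: [0.7, -0.7, -0.4]
grip_width: 0.0433
grip_force: 0.0
time: 4.67
position: [0.4817, 0.1476, 0.0726]
tool_rot: [0.698, 0.716, 0.0, 0.0]
ft_force: [-0.6, -0.8, 3.0]
grip_width: 0.0092
grip_force: 8.0
```

```bash
python3 -m handwheel '[[0,0,0,0],[0,0,0,0],[0,0,-0.02,0],[0,0,-0.05,0],[0,0,-0.1,0],[0,0,-0.18,0],[0,0,-0.26,0],[0,0,-0.34,0],[0,0,-0.4,0],[0,0,-0.4,0],[0,0,-0.4,0]]' - 25
python3 - <<'E'
from fit import *
rows(.5473,-.1054,.19,.096)
E
```

```text
time: 5.58
position: [0.4819, 0.1477, 0.1934]
tool_rot: [0.698, 0.716, 0.001, 0.001]
ft_force: [0.1, -0.2, -1.7]
grip_width: 0.0094
grip_force: 25.0
rows [-0.8489  0.1972  0.0116] -0.0114 pos [0.4819 0.1477 0.1934] yaw 0.025 F [ 0.1 -0.2 -1.7] t 5.5833 tilt [ 0.003  0.    -1.   ]
```

```bash
python3 -m handwheel '[[-0.08,0.02,0,-0.002],[-0.17,0.04,0,-0.004],[-0.27,0.06,0,-0.006],[-0.37,0.085,0,-0.008],[-0.47,0.11,0,-0.01],[-0.57,0.13,0,-0.0114],[-0.67,0.155,0,-0.0114],[-0.76,0.175,0,-0.0114],[-0.82,0.19,0,-0.0114],[-0.849,0.197,0,-0.0114],[-0.849,0.197,0,-0.0114],[-0.849,0.197,0,-0.0114],[-0.849,0.197,0,-0.0114]]'
python3 - <<'E'
from fit import *
rows(.5473,-.1054,.14,.096)
C={n:vision.camera(n) for n in("scene","top")}
im=[cv2.resize(C["scene"]["frame"][130:270,240:400,::-1],(400,350),interpolation=cv2.INTER_CUBIC),cv2.resize(C["top"]["frame"][130:270,280:440,::-1],(400,350),interpolation=cv2.INTER_CUBIC)]
cv2.imwrite("pics/pre.png",np.hstack(im))
c=C["scene"]
for q in vision.outline_of("scene","spare_drive_center"): print(round(float(q["conf"]),2),np.round(q["point"]),q["mask"].sum())
E
```

```text
time: 6.67
position: [0.5457, -0.1039, 0.1915]
tool_rot: [0.672, 0.741, -0.0, -0.001]
ft_force: [-0.5, -0.3, -1.9]
grip_width: 0.0095
grip_force: 25.0
rows [-0.0058  0.0052  0.1717] 0.0002 pos [ 0.5457 -0.1039  0.1915] yaw 0.097 F [-0.5 -0.3 -1.9] t 6.6667 tilt [-0.003  0.002 -1.   ]
0.91 [174. 318.] 900
0.57 [278. 319.] 1958
```

View pics/pre.png

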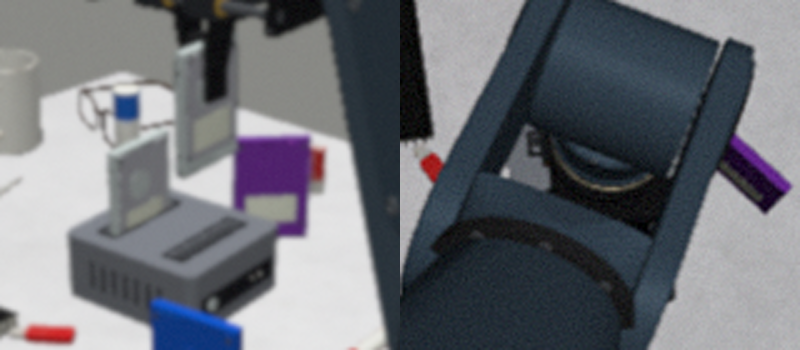

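```bash
python3 -m handwheel '[[0,0,0.04,0],[0,0,0.08,0],[0,0,0.12,0],[0,0,0.16,0],[0,0,0.19,0],[0,0,0.2,0],[0,0,0.2,0],[0,0,0.2,0],[0,0,0.2,0]]'
cat >> fit.py <<'E'
def avg(k=4,cam="scene"):
    P=[];A=[]
    for _ in range(k):
        c=vision.camera(cam); o=robot.get_obs(); P.append(o["position"]); R=Ro.from_quat(o["tool_rot"]).as_matrix(); A.append(np.arctan2(R[1,1],R[0,1]))
    print("avg",np.round(np.mean(P,0),4),"sd",np.round(np.std(P,0),4),"yaw",np.round(np.mean(A),4)); return c
E
python3 - <<'E'
from fit import *
c=avg(5)
rows(.5473,-.1054,.13,.096)
im=cv2.resize(c["frame"][160:280,240:400,::-1],(800,600),interpolation=cv2.INTER_CUBIC)
d=(.582,-.102,.096)
for col,bx in(((0,255,0),box(d,0,0,0,.136,.124,.06)),((0,255,0),box(d,.035,0,.03,.0095,.07,.1)),((0,0,255),box(d,-.035,0,.06,.0125,.08,.0)),((255,255,0),box(d,-.035,0,.066,.0095,.07,.1))):
    uv=(proj(c,bx)+.5-[240,160])*5
    for i in range(8):
        for j in(1,2,4):
            if i^j>i: cv2.line(im,tuple(int(q) for q in uv[i]),tuple(int(q) for q in uv[i^j]),col,1)
cv2.imwrite("pics/pre2.png",im)
E
```

```text
time: 7.57
position: [0.5474, -0.1056, 0.133]
tool_rot: [0.672, 0.74, 0.0, 0.001]
ft_force: [-0.0, -0.3, -0.4]
grip_width: 0.0092
grip_force: 25.0
avg [ 0.5473 -0.1056  0.1329] sd [0.0001 0.     0.0001] yaw 0.0961
rows [0.0006 0.0008 0.0092] 0.0 pos [ 0.5471 -0.1056  0.1328] yaw 0.096 F [-0.4 -0.2  0.2] t 7.8167 tilt [ 0.001 -0.    -1.   ]
```

View pics/pre2.png

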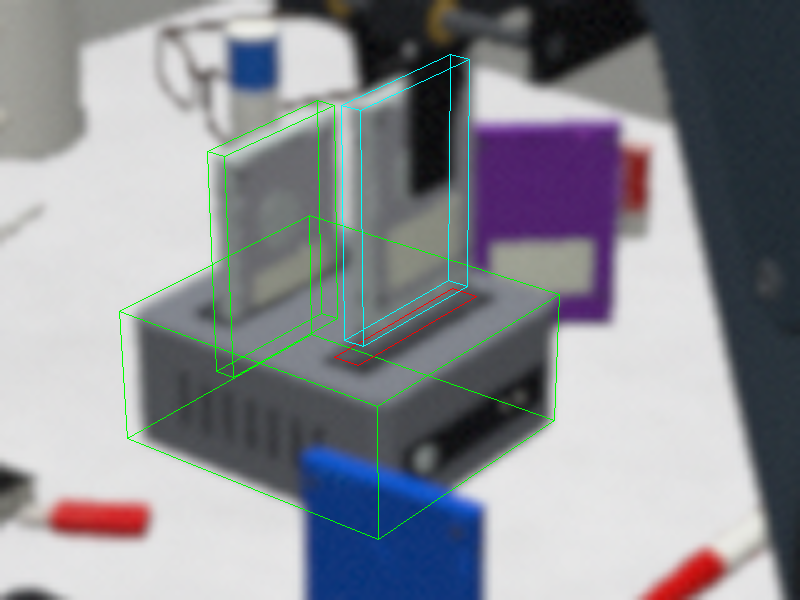

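Overlay: the red slot mouth at about (335–475, 358–292) lies on the real slot, within 1–2 mm. The spare hangs upright above it, with its lower corner at about (365,345). I'll lower it gently and watch the force.

```bash
python3 -m handwheel '[[0.003,0,0.01,0],[0.003,0,0.02,0],[0.003,0,0.03,0],[0.003,0,0.04,0],[0.003,0,0.05,0],[0.003,0,0.05,0],[0.003,0,0.05,0]]'
```

```text
time: 8.4
position: [0.5466, -0.1045, 0.1169]
tool_rot: [0.672, 0.74, -0.0, -0.0]
ft_force: [-0.1, -0.5, -0.8]
grip_width: 0.0093
grip_force: 25.0
```

```bash
python3 -m handwheel '[[0,0,0.01,0],[0,0,0.02,0],[0,0,0.03,0],[0,0,0.035,0],[0,0,0.035,0]]'
python3 -m handwheel '[[0,0,0.006,0],[0,0,0.012,0],[0,0,0.018,0],[0,0,0.024,0],[0,0,0.03,0],[0,0,0.036,0],[0,0,0.04,0],[0,0,0.04,0],[0,0,0.04,0]]' - 40
```

```text
time: 8.82
position: [0.5465, -0.1045, 0.1063]
tool_rot: [0.672, 0.74, -0.0, -0.0]
ft_force: [0.6, 0.5, -1.1]
grip_width: 0.0094
grip_force: 25.0
time: 9.57
position: [0.5468, -0.1047, 0.0952]
tool_rot: [0.672, 0.74, -0.0, 0.0]
ft_force: [-0.9, -0.1, 4.7]
grip_width: 0.0092
grip_force: 40.0
```

```bash
python3 -m handwheel '[[0,0,0.003,0],[0,0,0.006,0],[0,0,0.009,0],[0,0,0.009,0],[0,0,0.009,0]]'
python3 -m handwheel '[[0,0,0.004,0],[0,0,0.008,0],[0,0,0.008,0],[0,0,0.008,0]]'
```

```text
time: 9.98
position: [0.5469, -0.1047, 0.0945]
tool_rot: [0.672, 0.74, 0.0, 0.001]
ft_force: [-4.1, 0.7, 18.8]
grip_width: 0.0091
grip_force: 40.0
time: 10.32
position: [0.5469, -0.1047, 0.0944]
tool_rot: [0.672, 0.74, 0.0, 0.001]
ft_force: [-7.5, 2.2, 33.5]
grip_width: 0.0095
grip_force: 40.0
```

```bash
python3 -m handwheel '[[0,0,-0.008,0],[0,0,-0.017,0],[0,0,-0.017,0],[0,0,-0.017,0]]'
python3 -m handwheel '[[0,0,0,0],[0,0,0,0],[0,0,0,0],[0,0,0,0],[0,0,-0.02,0],[0,0,-0.06,0],[0,0,-0.12,0],[0,0,-0.2,0],[0,0,-0.26,0],[0,0,-0.28,0],[0,0,-0.28,0],[0,0,-0.28,0]]' 30
python3 - <<'E'
from fit import *
c=avg(4); rows(.6166,-.0985,.1,.096)
cv2.imwrite("pics/in.png",cv2.resize(c["frame"][160:280,240:400,::-1],(800,600),interpolation=cv2.INTER_CUBIC))
for l in("dock","old_drive_center","spare_drive_center"):
    for q in vision.outline_of("scene",l): print(l,round(float(q["conf"]),2),np.round(q["point"]),q["mask"].sum())
E
```

```text
time: 10.65
position: [0.5468, -0.1047, 0.0946]
tool_rot: [0.672, 0.74, -0.0, -0.0]
ft_force: [-0.5, -0.0, 3.4]
grip_width: 0.0092
grip_force: 40.0
time: 11.65
position: [0.5465, -0.1045, 0.1787]
tool_rot: [0.672, 0.74, -0.0, -0.0]
ft_force: [0.6, -0.9, 0.4]
grip_width: 0.0262
grip_force: 0.0
avg [ 0.5459 -0.1043  0.1776] sd [0.0001 0.     0.0002] yaw 0.0961
rows [-0.0037  0.2369  0.2577] 0.0 pos [ 0.5459 -0.1043  0.1775] yaw 0.096 F [-0.1  0.   0.4] t 11.85 tilt [-0.003  0.001 -1.   ]
dock 0.63 [239. 304.] 2715
dock 0.19 [198. 366.] 92
old_drive_center 0.71 [205. 349.] 1029
old_drive_center 0.7 [200. 296.] 821
spare_drive_center 0.62 [207. 320.] 874
spare_drive_center 0.55 [279. 321.] 1946
```

View pics/in.png

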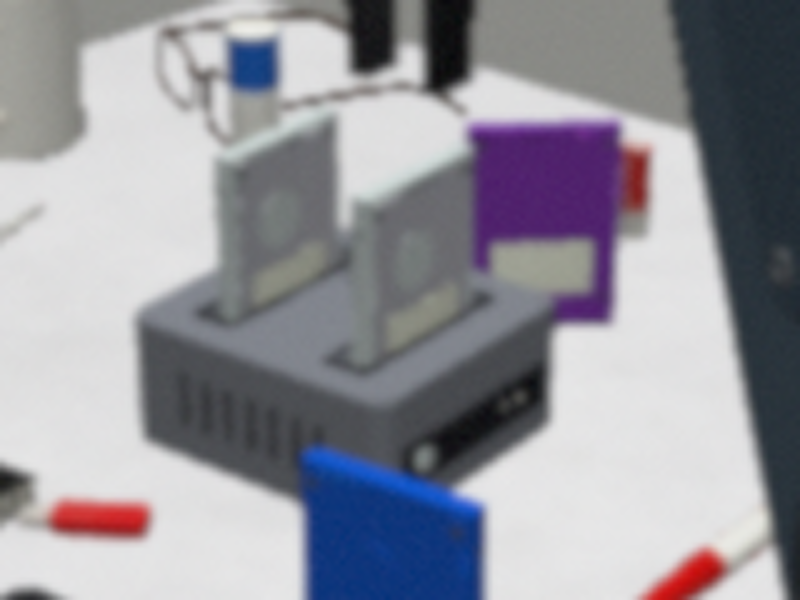

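The spare is fully home, with its top level with the old drive's and its slot gaps matching. Now for the old drive.

```bash
python3 -m handwheel '[[0,0.04,0,0],[0,0.1,0,0],[0,0.16,0,0],[0,0.21,0,0],[0,0.235,0,0],[0,0.235,0,0],[0,0.235,0,0],[0,0.235,0.05,0],[0,0.235,0.11,0],[0,0.235,0.17,0],[0,0.235,0.23,0],[0,0.235,0.265,0],[0,0.235,0.277,0],[0,0.235,0.277,0],[0,0.235,0.277,0]]' 50
python3 -m handwheel '[[0,0,0,0],[0,0,0,0],[0,0,0,0],[0,0,0,0],[0,0,0,0],[0,0,0,0],[0,0,0,0]]' 0 5
python3 - <<'E'
from fit import *
c=avg(2); print(robot.get_obs()["ft_force"],robot.get_obs()["grip_width"])
E
```

```text
time: 13.25
position: [0.6171, -0.098, 0.0962]
tool_rot: [0.672, 0.74, 0.0, 0.0]
ft_force: [-0.3, -0.9, 0.1]
grip_width: 0.0435
grip_force: 0.0
time: 13.83
position: [0.6166, -0.0979, 0.0959]
tool_rot: [0.672, 0.74, -0.0, -0.0]
ft_force: [-0.6, -0.3, 1.0]
grip_width: 0.0097
grip_force: 5.0
avg [ 0.6165 -0.0978  0.0958] sd [0. 0. 0.] yaw 0.0963
[-1.80518069 -0.95045498  2.39392767] 0.009504937185951755
```

```bash
python3 -m handwheel '[[0,0,0,0],[0.004,0,-0.0005,0],[0.008,0,-0.001,0],[0.012,0,-0.0015,0],[0.016,0,-0.002,0],[0.02,0,-0.0025,0],[0.02,0,-0.0025,0]]' - 12
python3 - <<'E'
from fit import *
c=avg(2); o=robot.get_obs(); print(o["ft_force"],o["moment"])
cv2.imwrite("pics/rock.png",cv2.resize(c["frame"][160:280,240:400,::-1],(800,600),interpolation=cv2.INTER_CUBIC))
E
```

```text
time: 14.52
position: [0.6163, -0.0912, 0.096]
tool_rot: [0.672, 0.74, 0.0, -0.0]
ft_force: [0.3, -0.7, -3.5]
grip_width: 0.0097
grip_force: 12.0
avg [ 0.6163 -0.0912  0.096 ] sd [0. 0. 0.] yaw 0.0962
[ 0.94924174  0.01255069 -4.28827998] [-0.19767502 -0.09596288  0.0877285 ]
```

View pics/rock.png

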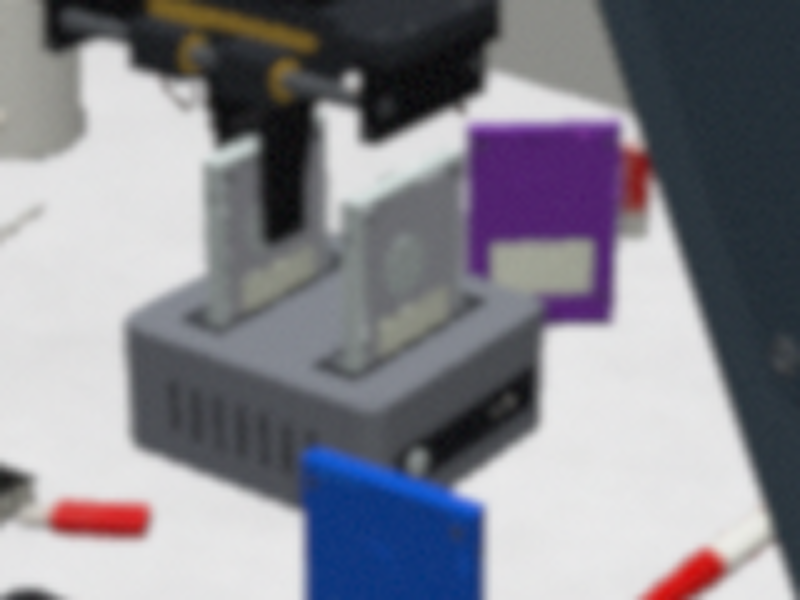

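The picture shows the dock slid about 6 mm (left edge now at 130, was 140) and the drive did not pivot in the grip. That means the grip was too firm for the dock's unloaded friction. I'll track the motion numerically, relax the grip so the drive can swivel, and swing the other way without pulling up.

```bash
cat > track.py <<'E'
from fit import *
import sys
ref=cv2.resize(cv2.imread("pics/in.png"),(160,120),interpolation=cv2.INTER_AREA)
c=vision.camera("scene"); f=c["frame"][160:280,240:400,::-1]; cv2.imwrite("/tmp/last.png",c["frame"][:,:,::-1])
def tr(x0,x1,y0,y1,S=8,m=7):
    t=cv2.resize(ref[y0:y1,x0:x1],None,fx=S,fy=S,interpolation=cv2.INTER_CUBIC)
    a,b=max(x0-m,0),max(y0-m,0)
    g=cv2.resize(np.ascontiguousarray(f[b:y1+m,a:x1+m]),None,fx=S,fy=S,interpolation=cv2.INTER_CUBIC)
    r=cv2.matchTemplate(g,t,cv2.TM_CCOEFF_NORMED); _,v,_,l=cv2.minMaxLoc(r)
    return round(l[0]/S-(x0-a),2),round(l[1]/S-(y0-b),2),round(v,2)
print("dock",tr(24,66,62,92),"front",tr(78,112,74,96),"spare",tr(68,98,28,74),"oldtop",tr(40,50,26,42),"oldlow",tr(42,54,44,66),"oldtopR",tr(60,70,20,34))
o=robot.get_obs(); print(np.round(o["position"],4),"F",np.round(o["ft_force"],1),"M",np.round(o["moment"],2),"t",round(o["time"],2),"w",round(o["grip_width"],4))
E
python3 track.py
python3 -m handwheel '[[0,0,0.0025,0],[0,0,0.0025,0],[-0.004,0,0.002,0],[-0.008,0,0.0015,0],[-0.012,0,0.001,0],[-0.016,0,0.0005,0],[-0.02,0,0.0005,0],[-0.02,0,0.0005,0]]' - 4
python3 track.py
```

```text
dock (-2.25, 1.12, 1.0) front (-1.75, 0.62, 0.99) spare (-1.5, 0.88, 0.98) oldtop (-2.25, 1.62, 0.91) oldlow (-2.62, 1.25, 0.99) oldtopR (-5.38, -5.12, 0.87)
[ 0.6163 -0.0912  0.0961] F [ 0.7 -0.4 -2.8] M [-0.16 -0.09  0.02] t 14.67 w 0.0098
time: 15.33
position: [0.617, -0.0981, 0.0965]
tool_rot: [0.672, 0.74, 0.0, 0.0]
ft_force: [-0.4, 0.2, -0.1]
grip_width: 0.0093
grip_force: 4.0
dock (-2.25, 1.12, 1.0) front (-1.75, 0.62, 0.99) spare (-1.0, 0.38, 0.98) oldtop (0.0, -0.12, 0.9) oldlow (-1.25, 0.88, 0.97) oldtopR (-3.5, -6.5, 0.85)
[ 0.617  -0.0981  0.0965] F [0.1 0.7 0.2] M [0.24 0.1  0.05] t 15.38 w 0.0098
```

The dock stayed put while the drive's top moved 2.2 px and its lower part 1.3 px, so it swivels at 4 N grip. Now rocking with gentle lift.

```bash
python3 -m handwheel '[[0.006,0,-0.001,0],[0.012,0,-0.002,0],[0.018,0,-0.003,0],[0.024,0,-0.0035,0],[0.03,0,-0.004,0],[0.036,0,-0.004,0],[0.042,0,-0.004,0],[0.048,0,-0.004,0],[0.048,0,-0.004,0]]' - 5
python3 track.py
python3 -m handwheel '[[-0.007,0,-0.001,0],[-0.014,0,-0.002,0],[-0.021,0,-0.003,0],[-0.028,0,-0.0035,0],[-0.035,0,-0.004,0],[-0.042,0,-0.004,0],[-0.049,0,-0.004,0],[-0.056,0,-0.004,0],[-0.056,0,-0.004,0]]'
python3 track.py
```

```text
time: 16.13
position: [0.6156, -0.083, 0.0975]
tool_rot: [0.672, 0.74, 0.0, -0.0]
ft_force: [-0.0, -1.7, -2.1]
grip_width: 0.0095
grip_force: 5.0
dock (-2.25, 1.12, 1.0) front (-1.75, 0.62, 0.99) spare (-1.62, 1.0, 0.97) oldtop (-5.12, 3.62, 0.93) oldlow (-4.38, 1.75, 0.95) oldtopR (-7.0, -4.75, 0.82)
[ 0.6155 -0.0831  0.0975] F [-0.7 -1.  -1.9] M [-0.27  0.05  0.06] t 16.18 w 0.0093
time: 16.93
position: [0.6172, -0.1008, 0.0986]
tool_rot: [0.672, 0.74, -0.0, 0.0]
ft_force: [1.4, -0.1, -1.4]
grip_width: 0.0093
grip_force: 5.0
dock (-2.25, 1.12, 1.0) front (-1.75, 0.62, 0.99) spare (-0.5, 0.12, 0.97) oldtop (0.75, -0.62, 0.89) oldlow (-0.75, 0.5, 0.96) oldtopR (-2.75, -7.0, 0.81)
[ 0.6172 -0.1008  0.0986] F [ 0.1  0.8 -1.6] M [ 0.11 -0.    0.03] t 16.98 w 0.0094
```

```bash
python3 -m handwheel '[[0.008,0,-0.001,0],[0.016,0,-0.0025,0],[0.024,0,-0.0035,0],[0.032,0,-0.0045,0],[0.04,0,-0.005,0],[0.048,0,-0.005,0],[0.056,0,-0.005,0],[0.056,0,-0.005,0],[0.048,0,-0.006,0],[0.04,0,-0.0075,0],[0.032,0,-0.0085,0],[0.024,0,-0.0095,0],[0.016,0,-0.01,0],[0.008,0,-0.01,0],[0,0,-0.01,0],[0,0,-0.01,0]]'
python3 track.py
python3 -m handwheel '[[0.008,0,-0.001,0],[0.016,0,-0.0025,0],[0.024,0,-0.0035,0],[0.032,0,-0.0045,0],[0.04,0,-0.005,0],[0.048,0,-0.005,0],[0.056,0,-0.005,0],[0.056,0,-0.005,0],[0.048,0,-0.006,0],[0.04,0,-0.0075,0],[0.032,0,-0.0085,0],[0.024,0,-0.0095,0],[0.016,0,-0.01,0],[0.008,0,-0.01,0],[0,0,-0.01,0],[0,0,-0.01,0]]'
python3 track.py
```

```text
time: 18.32
position: [0.6172, -0.1009, 0.1017]
tool_rot: [0.673, 0.74, -0.0, 0.0]
ft_force: [-0.3, 1.3, -0.1]
grip_width: 0.0096
grip_force: 5.0
dock (-2.25, 1.12, 0.99) front (-1.75, 0.62, 0.99) spare (-0.5, 0.12, 0.97) oldtop (0.62, -1.38, 0.85) oldlow (-0.75, 0.5, 0.96) oldtopR (-2.75, -7.0, 0.77)
[ 0.6172 -0.1009  0.1017] F [-0.2 -0.5 -1.6] M [-0.07 -0.04  0.03] t 18.37 w 0.0093
time: 19.7
position: [0.6173, -0.101, 0.1048]
tool_rot: [0.673, 0.74, -0.0, 0.0]
ft_force: [-0.6, -0.1, -0.0]
grip_width: 0.0095
grip_force: 5.0
dock (-2.25, 1.12, 0.99) front (-1.75, 0.62, 0.99) spare (-0.5, 0.12, 0.97) oldtop (0.88, -2.62, 0.82) oldlow (-0.88, 0.5, 0.95) oldtopR (-2.88, -7.0, 0.71)
[ 0.6174 -0.1009  0.1048] F [ 0.1  0.6 -0.5] M [-0.14  0.04  0.03] t 19.75 w 0.0094
```

```bash
python3 -c "
import cv2
f=cv2.imread('/tmp/last.png');cv2.imwrite('pics/mid.png',cv2.resize(f[160:260,250:370],(720,600),interpolation=cv2.INTER_CUBIC))"
```

View pics/mid.png

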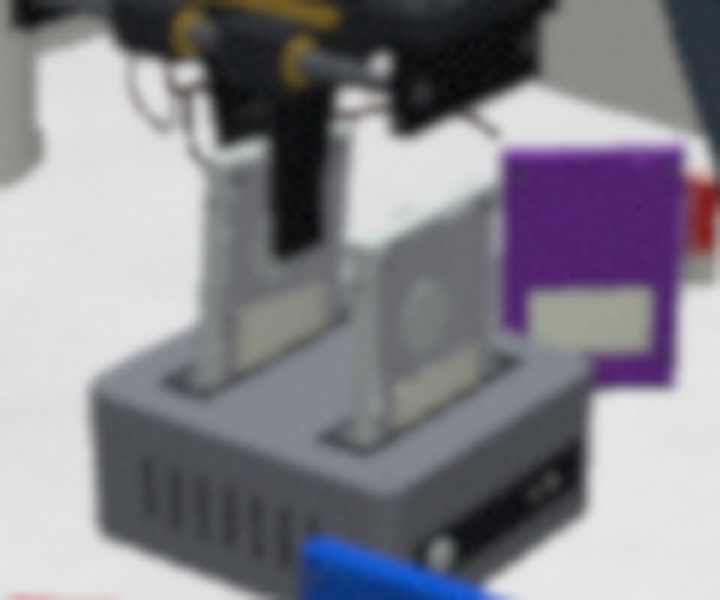

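The old drive has risen: its label's lower edge at (240,370) stands clear of the slot, while the spare's is level with it. It's slightly tilted, and the dock hasn't moved. One more pair of swings, ending centred.

```bash
python3 -m handwheel '[[0.008,0,-0.001,0],[0.016,0,-0.0025,0],[0.024,0,-0.0035,0],[0.032,0,-0.0045,0],[0.04,0,-0.005,0],[0.048,0,-0.005,0],[0.056,0,-0.005,0],[0.056,0,-0.005,0],[0.048,0,-0.006,0],[0.04,0,-0.0075,0],[0.032,0,-0.0085,0],[0.024,0,-0.0095,0],[0.016,0,-0.01,0],[0.008,0,-0.01,0],[0,0,-0.01,0],[0,0,-0.01,0]]'
python3 track.py
python3 -m handwheel '[[0.008,0,-0.001,0],[0.016,0,-0.0025,0],[0.024,0,-0.0035,0],[0.032,0,-0.0045,0],[0.04,0,-0.005,0],[0.048,0,-0.005,0],[0.056,0,-0.005,0],[0.056,0,-0.005,0],[0.049,0,-0.006,0],[0.042,0,-0.0075,0],[0.035,0,-0.008,0],[0.028,0,-0.0085,0],[0.028,0,-0.0085,0],[0.028,0,-0.0085,0]]'
python3 track.py
```

```text
time: 21.08
position: [0.6172, -0.1005, 0.1078]
tool_rot: [0.673, 0.74, 0.0, -0.0]
ft_force: [0.7, 1.1, -0.4]
grip_width: 0.0095
grip_force: 5.0
dock (-2.25, 1.12, 0.99) front (-1.75, 0.62, 0.99) spare (-0.38, 0.0, 0.97) oldtop (0.75, -3.5, 0.86) oldlow (-0.5, 0.25, 0.95) oldtopR (-3.0, -7.0, 0.67)
[ 0.6172 -0.1005  0.1078] F [ 0.4  1.5 -0. ] M [ 0.22 -0.02  0.01] t 21.13 w 0.0095
time: 22.3
position: [0.6163, -0.0921, 0.1101]
tool_rot: [0.673, 0.74, -0.0, -0.0]
ft_force: [0.3, -0.6, -1.0]
grip_width: 0.0093
grip_force: 5.0
dock (-2.25, 1.12, 0.99) front (-1.75, 0.62, 0.99) spare (-1.12, 0.38, 0.98) oldtop (-2.25, -2.38, 0.92) oldlow (-1.88, 0.88, 0.97) oldtopR (-6.62, 4.88, 0.68)
[ 0.6162 -0.0919  0.1101] F [ 0.5 -0.1 -1.4] M [-0.05  0.07 -0.01] t 22.35 w 0.0095
```

Run:
```python
from fit import *
c=vision.camera("scene")
for z in(.13,.14,.145): print(proj(c,[[.612,-.057,z]])-proj(c,[[.612,-.057,.13]]))
```

```text
[[0. 0.]]
[[-0.20307605 -4.66976188]]
[[-0.30540768 -7.0222174 ]]
```

The drive is up about 8.6 mm against 14 mm for the hand, so the pads slipped about 5 mm. I'll tighten the grip a little and rock once more, with less lift per swing.

```bash
python3 -m handwheel '[[0.006,0,0,0],[0.012,0,-0.0005,0],[0.018,0,-0.001,0],[0.024,0,-0.001,0],[0.028,0,-0.001,0],[0.021,0,-0.0015,0],[0.014,0,-0.003,0],[0.007,0,-0.004,0],[0,0,-0.0045,0],[-0.007,0,-0.0045,0],[-0.014,0,-0.0045,0],[-0.021,0,-0.0045,0],[-0.028,0,-0.0045,0],[-0.021,0,-0.0055,0],[-0.014,0,-0.007,0],[-0.007,0,-0.008,0],[0,0,-0.0085,0],[0,0,-0.0085,0]]' - 7
python3 track.py
```

```text
time: 23.9
position: [0.6163, -0.0914, 0.1128]
tool_rot: [0.672, 0.74, -0.0, -0.0]
ft_force: [0.1, 0.7, -1.2]
grip_width: 0.0096
grip_force: 7.0
dock (-2.25, 1.12, 0.99) front (-1.75, 0.62, 0.99) spare (-1.12, 0.38, 0.98) oldtop (-2.25, -4.25, 0.88) oldlow (-3.38, 1.38, 0.96) oldtopR (-6.75, 3.75, 0.68)
[ 0.6163 -0.0916  0.1128] F [ 0.   0.9 -0.5] M [-0.08  0.05 -0.02] t 23.95 w 0.0093
```

```bash
python3 -m handwheel '[[0,0,-0.0025,0],[0,0,-0.005,0],[0,0,-0.0075,0],[0,0,-0.01,0],[0,0,-0.01,0],[0,0,-0.01,0]]'
python3 track.py
```

```text
time: 24.45
position: [0.6164, -0.0919, 0.1159]
tool_rot: [0.672, 0.74, 0.0, 0.0]
ft_force: [0.0, 0.5, -0.5]
grip_width: 0.0096
grip_force: 7.0
dock (-2.25, 1.12, 0.99) front (-1.75, 0.62, 0.99) spare (-1.12, 0.38, 0.98) oldtop (-2.25, -5.62, 0.89) oldlow (-3.25, 1.12, 0.95) oldtopR (-6.75, 2.12, 0.68)
[ 0.6164 -0.0919  0.1158] F [-0.1 -0.6 -0.5] M [-0.04  0.06 -0.02] t 24.5 w 0.0094
```

It is free now: it rises with no extra force and the dock is unmoved. I'll grip firmly, lift it clear, and measure the tilt.

```bash
python3 -m handwheel '[[0,0,0,0],[0,0,0,0],[0,0,-0.005,0],[0,0,-0.015,0],[0,0,-0.03,0],[0,0,-0.045,0],[0,0,-0.06,0],[0,0,-0.075,0],[0,0,-0.085,0],[0,0,-0.09,0],[0,0,-0.09,0],[0,0,-0.09,0],[0,0,-0.09,0]]' - 20
python3 track.py
python3 - <<'E'
import cv2
f=cv2.imread('/tmp/last.png');cv2.imwrite('pics/up.png',cv2.resize(f[150:250,250:370],(720,600),interpolation=cv2.INTER_CUBIC))
E
```

```text
time: 25.58
position: [0.6162, -0.0918, 0.1426]
tool_rot: [0.672, 0.74, -0.0, -0.0]
ft_force: [-0.0, 0.1, -1.6]
grip_width: 0.0091
grip_force: 20.0
dock (-2.25, 1.12, 0.99) front (-1.75, 0.62, 0.99) spare (-1.12, 0.38, 0.98) oldtop (-3.0, -4.25, 0.83) oldlow (-3.88, 1.0, 0.88) oldtopR (-2.38, 7.0, 0.57)
[ 0.6162 -0.0918  0.1425] F [ 0.2  0.6 -1.3] M [-0.08  0.04  0.02] t 25.63 w 0.0095
```

View pics/up.png

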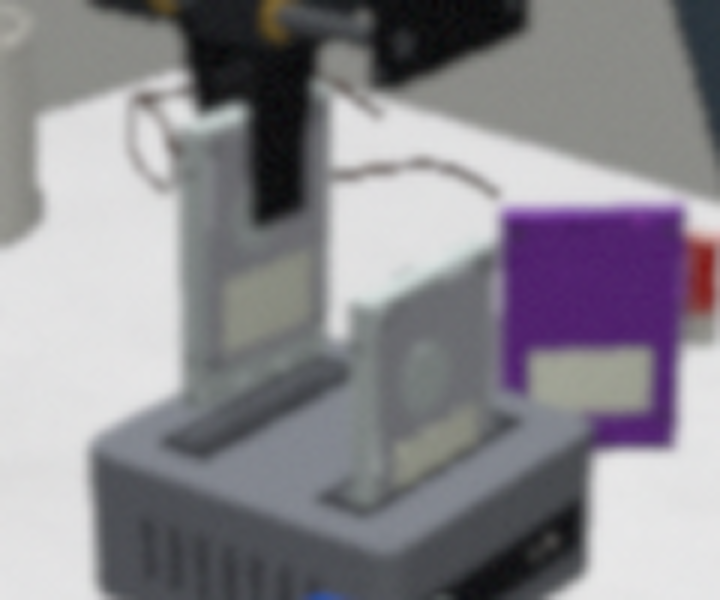

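The drive is clear of the bay: its lower corner is at (190,400) and the slot end at (185,445). The dock and spare look undisturbed. Now to measure its tilt and height by fitting.

```bash
cat > tilt.py <<'E'
from fit import *
c=vision.camera("scene"); o=robot.get_obs(); P=o["position"]; a=.096
def db(p):
    dy,z,t,dx=p; B=np.array([[i*.00475,j*.035,k] for i in(-1,1) for j in(-1,1) for k in(0,.1)])-[0,0,.05]
    R=Ro.from_euler("z",a).as_matrix()@Ro.from_euler("x",t).as_matrix()
    return B@R.T+[P[0]+dx,P[1]+dy,z+.05]
def fitm(m,p0):
    h=np.zeros(m.shape,np.uint8); pts=cv2.findNonZero(m.astype(np.uint8)); cv2.fillConvexPoly(h,cv2.convexHull(pts),1)
    f=lambda p:np.abs(sil(c,[db(np.append(p,0))])-h).sum()/h.sum()
    s=np.vstack([p0]+[np.array(p0)+np.eye(3)[i]*d for i,d in enumerate((.004,.006,.08))])
    r=minimize(f,p0,method="Nelder-Mead",options=dict(initial_simplex=s,xatol=1e-4,fatol=1e-4)); 
    r=minimize(f,r.x,method="Nelder-Mead",options=dict(initial_simplex=s-np.array(p0)+r.x,xatol=1e-4,fatol=1e-4)); return r
for l in("old_drive_center","spare_drive_center"):
    for q in vision.outline_of("scene",l):
        pt=q["point"]
        if abs(pt[1]-292)<10 and abs(pt[0]-190)<20:
            r=fitm(q["mask"],(0,.07,0)); print("OLD",l,q["conf"],"dy,z,tilt",np.round(r.x,4),round(r.fun,3))
        if abs(pt[1]-320)<8 and abs(pt[0]-210)<15: # spare: visible above dock only, upright reference
            m=q["mask"]; P0=P.copy(); P=np.array([.5468-.0006,-.098,0])
            g=np.zeros(m.shape,np.uint8); cv2.fillConvexPoly(g,cv2.convexHull(cv2.findNonZero(m.astype(np.uint8))),1)
            def sb(t,dy,z):
                B=np.array([[i*.00475,j*.035,k] for i in(-1,1) for j in(-1,1) for k in(.03,.1)]); R=Ro.from_euler("z",a).as_matrix()@Ro.from_euler("x",t).as_matrix()
                return B@R.T+[P[0],P[1]+dy,z]
            f=lambda p:np.abs(sil(c,[sb(*p)])-g).sum()/g.sum()
            s=np.array([[0,0,.03],[.08,0,.03],[0,.004,.03],[0,0,.036]]); r=minimize(f,s[0],method="Nelder-Mead",options=dict(initial_simplex=s,xatol=1e-4,fatol=1e-4))
            print("SPARE tilt,dy,z",np.round(r.x,4),round(r.fun,3)); P=P0
E
python3 tilt.py; python3 tilt.py
```

```text
OLD old_drive_center 0.79 dy,z,tilt [-0.0014  0.0689  0.086 ] 0.099
SPARE tilt,dy,z [ 0.0538 -0.0007  0.0282] 0.064
OLD old_drive_center 0.82 dy,z,tilt [-0.0011  0.0691  0.0622] 0.064
SPARE tilt,dy,z [ 0.0376 -0.0004  0.0284] 0.101
```

The old drive reads 0.06–0.09 rad of tilt. The seated spare reads 0.04–0.05 in the same fit, so the real tilt is only about 0.03 rad. Its lower edge is about 10 mm above the mouth and it is firmly held, so I'll hand in.

```bash
python3 -m handwheel '[[0,0,0,0],[0,0,0,0],[0,0,0,0]]' && python3 -c "
from rig import job; print(job.hand_in())"
```

```text
time: 26.18
position: [0.6164, -0.0919, 0.1428]
tool_rot: [0.672, 0.74, -0.0, 0.0]
ft_force: [1.3, -0.3, -1.2]
grip_width: 0.0095
grip_force: 20.0
the job is handed in; nothing more can be done
None
```

The job is handed in: the spare is fully home in the near bay and the old drive is held still about 10 mm above the far bay, tilted by an estimated 0.03 rad; the dock slid about 6 mm on the desk during my first rocking try but did not lift or tip in anything I saw.

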